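# Sweep spent capsules into the catch pan

### The arm

A 6-joint arm with a two-finger parallel gripper is mounted at the origin on the work surface. World frame = base frame: x ahead of the robot, y to its left, z up, the work surface at z = 0. Lengths are in m, angles in rad, forces in N, time in s.
With the tool pointing down it reaches from about 0.35 to 0.85 m from the base axis. Payload 8.1 kg.
Tool frame: the origin (TCP) lies midway between the tips of the shut fingers; the grasp point (between the pads) lies 19 mm behind it; z points along the fingers, y is the line along which they close (so a half turn about z gives the same grasp; the last joint's range is limited). The gripper opens to 93 mm and grips with 3 to 60 N. Pads are 15 mm wide; open, the fingers measure 128 mm over their backs; the gripper's body (75 mm by 188 mm) begins 65 mm behind the grasp point.
Start: joints at [1.172, 0.13, 1.488, -0, 1.523, -0.085], TCP at [0.185, 0.571, 0.219] pointing down, gripper open.
Joint ranges: [-2.96, 2.96], [-0.89, 2.26], [0.02, 2.5], [-1.34, 4.48], [0, 2.73], [-2.66, 2.66]. Speed limits (rad/s): [2.39, 2.39, 2.79, 3.14, 3.14, 3.14].

### API

Orientations are given as a rotation vector (axis times angle).
In Python, from station import * gives the robot as it stands.
- The arm moves only by the shell command python3 -m inch 'ROWS' [FORCE]. ROWS is JSON, one flat list of numbers, 7 for each row, row after row: the opening, from 0 (shut) to 1 (fully open), then the shift along the tool's x, y, z in cm, then the turn, a rotation vector about the tool's x, y, z in rad. In form: [gripper, tx, ty, tz, ax, ay, az, gripper, tx, ty, tz, ax, ay, az, ...]. A call has 1 to 20 rows; each row shifts and turns the commanded pose from where the row before left it, along the tool's axes as they then stand; what a row does not reach is not made up. A row lasts 1/8 s, in which the tool goes at most 62.5 mm and 10.7 degrees, less where a joint would pass 70% of its speed; a pose out of reach is approached as far as the arm can. A call with a gripper value outside its range is refused whole. The fingers move at their own pace and stop on an object; FORCE is the grip in N (left out, the last holds). Time passes only in rows, so rows that do not move let the fingers close. It gives the time, the measured TCP pose, the force, the opening and the grip force at its end, in the units of the state.
- read_state(): the state, without advancing time (a new reading comes with each control period).
- grab_frame(name): name is "scene" or "side" or "wrist"; returns a dict with "frame" (480x640x3 uint8, blue, green, red), "depth" (480x640 float32, m along the optical axis (not along the pixel's ray), 0 where there is no reading), "camera_matrix" (3x3 intrinsics, pixels), "R" (3x3) and "t" (3): a world point X has camera coordinates R X + t. Camera axes: x right, y down, z forward; pixel columns grow to the right and rows downward; lengths in m; the calibration is good to about 2 mm. A picture is of the moment at which its call begins.
- finish_job(): hands the job in; it is judged then, once.
Trained networks look in a picture, given as the dict that the camera call returned (one of the last four; its "shot" number tells which), for a name from the list of things; names that differ only in an ending like _2 or _b are one class to them, and where a whole thing is asked for, a point or a joint stands for the part that bears it (a point fixed in the world has none). Each returns a list of dicts, best first, with "p" (0 to 1); they miss things now and then, are a little off and sometimes report something else, mostly with a low value. They report only what shows in the picture. A call takes as long as a camera call.
- recognise(picture, query): "at" ([column, row] in pixels, amid what is visible of it).
- landmark_of(picture, query): "at" ([column, row] in pixels: a listed point, or the origin of a listed thing).
The state is a dict: "t": time; "joint_positions": joint angles; "joint_vel": joint speeds; "tau": joint torques, N m; "position": TCP position; "orientation": TCP orientation; "force": force on the tool from outside, world axes, zero at the start; "moment": the same for the moment, N m; "width": opening from 0.0 (shut) to 1.0 (fully open); "grasp_force": force on a finger pad.
Only numpy, scipy, OpenCV 4.12 (cv2) and the standard library are available. Lean on these libraries where they do the work, as an engineer would, in place of code of your own. Each camera call takes 0.05 s, during which the arm holds its last target. There are 200 camera calls.

### The job

Clear the counter: sweep the three spent coffee capsules along the stone and through the open front of the steel catch pan, so that all three end up wholly inside it. Push them along the surface - do not lift or fling them - and leave the little cup that stands among them, the tasting bowl and the bean dish where they are.

Things in the scene. Friction and masses are not known exactly. Their poses are not given: they have to be found in the camera images.
- pan: low fixed steel pan, open in front. Origin on the counter, middle of the lip's front edge; x points straight into the pan, z up. The lip is a smooth ramp up to the 2 mm thick floor over x = 0 to 20 mm; floor runs to the back wall at x = 150 mm. Inside width 200 mm (y = -100 to 100); side walls (from x = 10 mm) and back wall 5 mm thick, 35 mm high. Capsules start 80 to 220 mm before the lip (x negative)
- capsule1: spent aluminium coffee capsule standing foil-side down: round, flange 37 mm across and 2 mm thick at the bottom, body above it tapering from 31 mm to 25 mm across, 28 mm high, about 15 g, loose; origin at the centre of its underside, z up
- capsule2: spent aluminium coffee capsule standing foil-side down: round, flange 37 mm across and 2 mm thick at the bottom, body above it tapering from 31 mm to 25 mm across, 28 mm high, about 15 g, loose; origin at the centre of its underside, z up
- capsule3: spent aluminium coffee capsule standing foil-side down: round, flange 37 mm across and 2 mm thick at the bottom, body above it tapering from 31 mm to 25 mm across, 28 mm high, about 15 g, loose; origin at the centre of its underside, z up
- cup: small white ceramic cup, 42 mm across the rim, 45 mm high, loose, standing among the capsules; cup and capsules each start in a lane of their own (along the pan's x), at least 55 mm aside from the next, within 105 mm of the pan's middle line; to be left alone; origin at the centre of its underside, z up
- cupping_bowl: empty white ceramic tasting bowl shaped like a wide cup, 82 mm across the rim, 64 mm high, loose, to one side of the work; to be left alone; origin at the centre of its underside, z up
- bean_dish: round brown plastic dish of coffee beans, 110 mm across, 40 mm high, loose, to one side of the work; to be left alone; origin at the centre of its underside, z up

How it is judged:
At the end, for the whole second after the job is handed in: All three capsules rest inside the pan, their origins at least 20 mm past the front edge of the lip and between the walls, no higher than 30 mm, still (under 20 mm/s); the cup, the tasting bowl and the bean dish stand upright within 15 mm of where they were (x of capsule1 in the frame of pan between 0.02 and 0.15 m and y of capsule1 in the frame of pan between -0.1 and 0.1 m and height (world z) of each of capsule1, capsule2, capsule3 below 0.03 m and linear speed of each of capsule1, capsule2, capsule3 below 0.02 m/s and x of capsule2 in the frame of pan between 0.02 and 0.15 m and y of capsule2 in the frame of pan between -0.1 and 0.1 m and x of capsule3 in the frame of pan between 0.02 and 0.15 m and y of capsule3 in the frame of pan between -0.1 and 0.1 m and distance of each of cup, cupping_bowl, bean_dish from where it was at the start of the episode below 0.015 m and angle between each of cup, cupping_bowl, bean_dish's own z axis and vertical below 0.15 rad); the robot touches nothing.
It fails at once if a capsule is lifted (its origin more than 30 mm above the counter) (height (world z) of any of capsule1, capsule2, capsule3 above 0.03 m).
It fails at once if a capsule is flung (faster than 1 m/s) (linear speed of any of capsule1, capsule2, capsule3 above 1 m/s).
It fails at once if the cup, the tasting bowl or the bean dish is shifted by more than 15 mm, or tipped ((distance of cup from where it was at the start of the episode above 0.015 m or angle between cup's own z axis and vertical above 0.3 rad) or (distance of cupping_bowl from where it was at the start of the episode above 0.015 m or angle between cupping_bowl's own z axis and vertical above 0.3 rad) or (distance of bean_dish from where it was at the start of the episode above 0.015 m or angle between bean_dish's own z axis and vertical above 0.3 rad)).
It also fails if it takes over 64 s, if anything falls off the work surface, if the arm or the gripper's body presses on something with over 40 N, if the wrist force passes 120 N, or if a joint passes its speed limit or range.

## Working session

There is one attempt and no reset: what is moved stays moved. The work goes in short steps, Python scripts to look and compute and a shell command to move; the robot and the scene stay as the last step left them, time stands still between calls to the robot, and variables do not carry over. Pictures are saved under pics/ and viewed, at most 10 in all, crops included, and the job is handed in when it is done.

```bash
mkdir -p pics
cat > h.py <<'E'
from station import *
import numpy as np, cv2
def world(p,uv,z=None):
    K,R,t=p["camera_matrix"],np.array(p["R"]),np.array(p["t"])
    u,v=uv; r=np.linalg.inv(K)@[u,v,1]
    if z is None:
        d=p["depth"][int(round(v)),int(round(u))]; return R.T@(r*d-t)
    c=-R.T@t; w=R.T@r; return c+w*(z-c[2])/w[2]
E
python3 - <<'E'
from h import *
np.set_printoptions(precision=3,suppress=True)
s=read_state(); print(s["position"],s["orientation"],s["t"])
for n in("scene","side"):
    p=grab_frame(n); cv2.imwrite(f"pics/{n}0.png",p["frame"])
    for q in("pan","capsule1","cup","cupping_bowl","bean_dish"):
        for d in landmark_of(p,q)[:5]: print(n,q,np.array(d["at"]),round(d["p"],2),world(p,d["at"],0))
E
```

```text
[0.185 0.57  0.218] [-0.491 -3.103  0.003] 0.0
scene pan [485.9 313.6] 0.84 [0.557 0.188 0.   ]
scene pan [227.8 168.6] 0.27 [ 0.466 -0.338  0.   ]
scene capsule1 [407.5 249.1] 0.82 [0.493 0.039 0.   ]
scene capsule1 [391.9 346.6] 0.78 [0.674 0.088 0.   ]
scene capsule1 [391.5 268.1] 0.69 [0.543 0.031 0.   ]
scene cup [385.6 306.5] 0.87 [0.616 0.053 0.   ]
scene cupping_bowl [168.6 221.9] 0.62 [ 0.632 -0.344  0.   ]
side pan [244.  191.5] 0.73 [0.559 0.191 0.   ]
side capsule1 [255.4 242.5] 0.9 [0.489 0.033 0.   ]
side capsule1 [283.4 228.8] 0.65 [0.551 0.039 0.   ]
side capsule1 [322.6 195.2] 0.6 [0.675 0.087 0.   ]
side cup [307.5 215.3] 0.74 [0.611 0.048 0.   ]
side cupping_bowl [477.4 336.4] 0.78 [ 0.627 -0.352  0.   ]
side cupping_bowl [284.1 227.2] 0.27 [0.555 0.042 0.   ]
side bean_dish [385.5 385.4] 0.64 [ 0.462 -0.341  0.   ]
```

View pics/scene0.png

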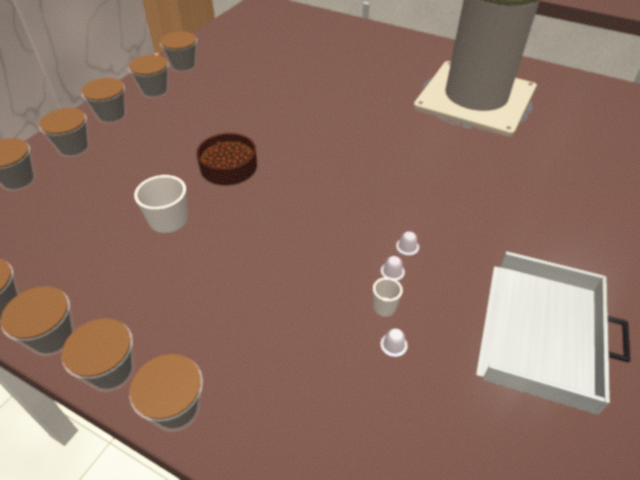

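View pics/side0.png

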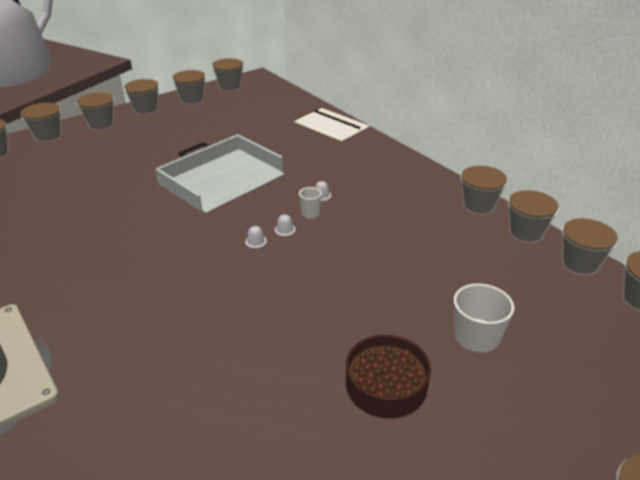

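The scene view shows the capsules at (408,243), (393,267) and (395,341), with the cup between them at (387,297). The pan is right of them, its lip running from about (497,265) to (483,375). The bowl and dish are well clear. Next I'll get the pan yaw from depth.

Run:
```python
from h import *
np.set_printoptions(precision=3,suppress=True)
W=[]
for n in("scene","side"):
    p=grab_frame(n);K,R,t=p["camera_matrix"],np.array(p["R"]),np.array(p["t"])
    v,u=np.mgrid[:480,:640]; r=np.stack([u,v,0*u+1],-1).reshape(-1,3)@np.linalg.inv(K).T
    X=(r*p["depth"].reshape(-1,1)-t)@R
    m=(X[:,2]>.022)&(X[:,2]<.045)&(X[:,0]>.4)&(X[:,0]<.75)&(X[:,1]>.12)&(X[:,1]<.45)&(p["depth"].ravel()>0)
    W.append(X[m])
    c=cv2.minAreaRect((X[m][:,:2]*1000).astype(np.float32)); print(n,m.sum(),c,cv2.boxPoints(c))
    print(np.sort(X[m][:,1])[::max(1,m.sum()//8)])
    if n=="scene":
        for q in [(497,268),(483,375)]: print(world(p,q,0))
    else:
        for q in [(158,178),(205,208),(283,172)]: print(world(p,q,0.035))
    P=np.round(X[m][:,:2]*100/1).astype(int)
    print("\n".join("".join("#" if ((P==[x,y]).all(1)).sum()>2 else "." for y in range(14,46)) for x in range(42,74)))
```

```text
scene 3464 ((547.206298828125, 282.294677734375), (212.82093811035156, 174.7213897705078), 8.8812255859375) [[428.584 352.18 ]
 [455.559 179.553]
 [665.828 212.41 ]
 [638.854 385.036]]
[0.18  0.229 0.26  0.291 0.319 0.332 0.342 0.351]
[0.463 0.178 0.   ]
[0.656 0.212 0.   ]
................................
................................
............#######.............
......##########..##............
....######........##............
..................##............
..................##............
...................#............
...................#.##.........
...................####.........
...................##.##........
...................##.##........
...................##.##........
....................#.##........
....................####........
....................####........
....................##..........
....................##..........
....................##..........
....................##..........
.....................#..........
.....................#..........
.................######.........
..........###########...........
.......#######..................

[... 885 characters left out ...]
.......
...................##.#.........
...................##.#.........
...................##.##........
....................####........
....................###.........
....................#...........
....................##..........
....................##..........
....................##..........
.....................#..........
.....................#..........
................######..........
..........#########.............
.......######...................
................................
................................
................................
................................
................................
................................
................................
```

```bash
python3 -m inch '[0.22,0,0,0,0,0,0.157,0.22,0,0,0,0,0,0.157,0.22,0,0,0,0,0,0.157,0.22,0,0,0,0,0,0.157,0.22,0,0,0,0,0,0.157,0.22,0,0,0,0,0,0.157,0.22,0,0,0,0,0,0.157]'
python3 -m inch '[0.22,-4,1.7,0,0,0,0,0.22,-4,1.7,0,0,0,0,0.22,-4,1.7,0,0,0,0,0.22,-4,1.7,0,0,0,0,0.22,-4,1.7,0,0,0,0,0.22,-4,1.7,0,0,0,0,0.22,-4,1.7,0,0,0,0,0.22,-4,1.7,0,0,0,0,0.22,-4,1.7,0,0,0,0,0.22,-4,1.7,0,0,0,0,0.22,-4,1.7,0,0,0,0,0.22,-4,1.7,0,0,0,0,0.22,-4,1.7,0,0,0,0,0.22,-4,1.7,0,0,0,0,0.22,-4,1.7,0,0,0,0,0.22,-4,1.7,0,0,0,0]'
cat >> h.py <<'E'
from scipy.spatial.transform import Rotation as Ro
O=np.array([.560,.188]); PX=np.array([-.155,.988]); PY=np.array([-.988,-.155])
def pan(X): d=np.array(X)[:2]-O; return np.round([d@PX*100,d@PY*100],2)
def tool():
    s=read_state(); M=Ro.from_rotvec(s["orientation"]).as_matrix()
    print("t",round(s["t"],2),"tcp pan cm",pan(s["position"]),"z",round(s["position"][2],4),"yawerr",round(np.degrees(np.arctan2(M[:2,0]@PY,M[:2,0]@PX)),2),"w",s["width"])
E
python3 - <<'E'
from h import *
tool()
p=grab_frame("wrist"); cv2.imwrite("pics/w1.png",p["frame"])
for q in("pan","capsule1","cup"):
    for d in landmark_of(p,q)[:4]: print(q,np.round(d["at"]),round(d["p"],2),pan(world(p,d["at"],0)))
E
```

```text
t: 1.58
position: [0.1852, 0.5707, 0.2186]
orientation: [-2.045, -2.385, -0.0]
force: [0.0, -0.6, 0.4]
width: 0.298
grasp_force: 0.0
t: 3.58
position: [0.5552, -0.0199, 0.2188]
orientation: [2.039, 2.389, 0.0]
force: [0.9, 0.9, 0.2]
width: 0.219
grasp_force: 0.0
t 3.58 tcp pan cm [-20.46   3.7 ] z 0.2188 yawerr 0.13 w 0.21903373319246192
capsule1 [323. 156.] 0.84 [-15.41   2.97]
capsule1 [256. 143.] 0.69 [-14.21   9.24]
capsule1 [461. 117.] 0.61 [-11.84  -9.65]
cup [394. 147.] 0.81 [-14.55  -3.62]
```

View pics/w1.png

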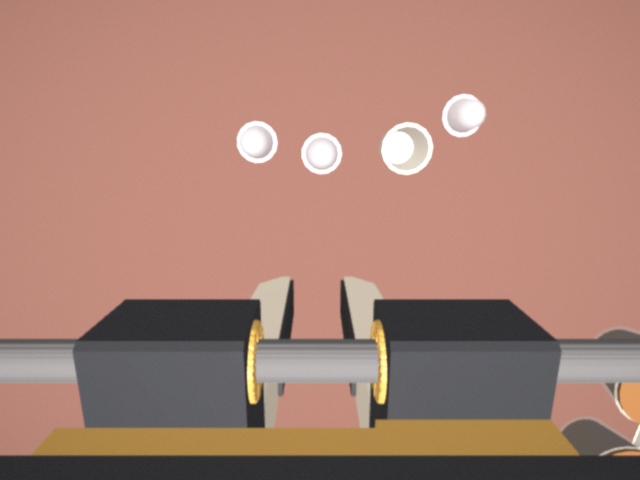

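The wrist view agrees with the estimates: capsules at (257,142), (322,153) and (463,115), and the cup at (405,148). I'll take the middle capsule (B) first.

```bash
python3 -m inch '[0.22,0,0.4,2.5,0,0,0,0.22,0,0,4,0,0,0,0.22,0,0,4,0,0,0,0.22,0,0,4,0,0,0,0.22,0,0,3,0,0,0,0.22,0,0,2,0,0,0,0.22,0,0,1,0,0,0,0.22,0,0,0.6,0,0,0,0.22,0,0,0,0,0,0]'
python3 -m inch '[0.22,1,0,0,0,0,0,0.22,1,0,0,0,0,0,0.22,1,0,0,0,0,0,0.22,1,0,0,0,0,0,0.22,1,0,0,0,0,0,0.22,1,0,0,0,0,0,0.22,1,0,0,0,0,0,0.22,1,0,0,0,0,0]'
python3 - <<'E'
from h import *
tool()
p=grab_frame("scene"); cv2.imwrite("pics/s2.png",p["frame"][180:400,300:620])
for q in("capsule1","cup"):
    for d in landmark_of(p,q)[:4]: print(q,np.round(d["at"]),round(d["p"],2),pan(world(p,d["at"],0)))
E
```

```text
t: 4.9
position: [0.5589, -0.0179, 0.0082]
orientation: [2.039, 2.389, 0.001]
force: [0.8, -0.2, -0.0]
width: 0.221
grasp_force: 0.0
t: 5.9
position: [0.5458, 0.0617, 0.0077]
orientation: [2.039, 2.39, -0.0]
force: [-0.9, -0.8, 0.2]
width: 0.217
grasp_force: 0.2
t 5.9 tcp pan cm [-12.25   3.36] z 0.0077 yawerr 0.14 w 0.21719532830313995
cup [382. 303.] 0.69 [-14.87  -2.99]
```

View pics/s2.png

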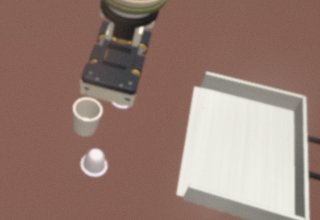

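The crop shows the gripper with capsule B's flange at about (120,101) just ahead of it. The cup hasn't moved. I'll keep pushing, drifting toward the pan's middle.

```bash
python3 -m inch '[0.22,1.2,0,0,0,0,0,0.22,1.2,0.15,0,0,0,0,0.22,1.2,0.15,0,0,0,0,0.22,1.2,0.15,0,0,0,0,0.22,1.2,0.15,0,0,0,0,0.22,1.2,0.15,0,0,0,0,0.22,1.2,0.15,0,0,0,0,0.22,1.2,0.15,0,0,0,0,0.22,1.2,0.15,0,0,0,0,0.22,1.2,0.15,0,0,0,0,0.22,1.2,0.15,0,0,0,0,0.22,1.2,0.15,0,0,0,0,0.22,1.2,0.15,0,0,0,0,0.22,1.2,0.15,0,0,0,0,0.22,1.2,0.15,0,0,0,0,0.22,1.2,0.15,0,0,0,0,0.22,1,0,0,0,0,0,0.22,0.6,0,0,0,0,0,0.22,0.3,0,0,0,0,0]'
python3 - <<'E'
from h import *
tool()
for n in("scene","side"):
    p=grab_frame(n); cv2.imwrite(f"pics/{n}3.png",p["frame"])
    for q in("capsule1","cup"):
        for d in landmark_of(p,q)[:4]: print(n,q,np.round(d["at"]),round(d["p"],2),pan(world(p,d["at"],0)))
E
```

```text
t: 8.43
position: [0.5349, 0.2733, 0.0077]
orientation: [2.039, 2.39, 0.0]
force: [0.9, -4.0, 6.3]
width: 0.222
grasp_force: 2.7
t 8.43 tcp pan cm [8.82 1.16] z 0.0077 yawerr 0.15 w 0.22182277812363688
scene capsule1 [391. 344.] 0.93 [-11.84  -9.41]
scene capsule1 [406. 247.] 0.69 [-14.09   9.21]
scene cup [384. 310.] 0.77 [-14.34  -4.13]
side capsule1 [255. 243.] 0.71 [-14.24   9.63]
side capsule1 [325. 195.] 0.56 [-11.99 -10.26]
side capsule1 [206. 173.] 0.46 [11.54  1.04]
side cup [311. 214.] 0.84 [-14.86  -3.52]
```

View pics/side3.png

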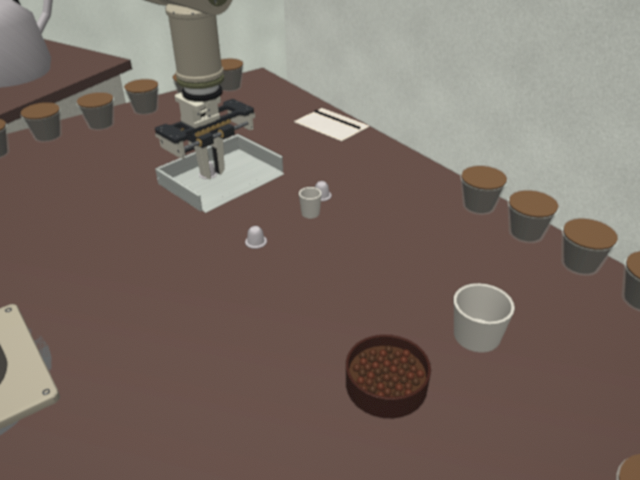

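Capsule B is in the pan at about (11, 1) cm, and the cup at (311,203) is untouched. Now back off, lift and go behind capsule A (lane y = +9.3).

```bash
python3 -m inch '[0.22,-1,0,0,0,0,0,0.22,-2,0,0,0,0,0,0.22,0,0,-3,0,0,0,0.22,0,0,-4,0,0,0,0.22,0,0,-3,0,0,0,0.22,-3,-1,0,0,0,0,0.22,-3,-1,0,0,0,0,0.22,-3,-1,0,0,0,0,0.22,-3,-1,0,0,0,0,0.22,-4,-1.1,0,0,0,0,0.22,-4,-1,0,0,0,0,0.22,-4,-1,0,0,0,0,0.22,-2,-1,0,0,0,0,0.22,0,0,3,0,0,0,0.22,0,0,3,0,0,0,0.22,0,0,2.5,0,0,0,0.22,0,0,1,0,0,0,0.22,0,0,0.5,0,0,0,0.22,0,0,0,0,0,0]'
python3 - <<'E'
from h import *
tool()
p=grab_frame("wrist"); cv2.imwrite("pics/w4.png",p["frame"])
p=grab_frame("side")
for d in landmark_of(p,"capsule1")[:4]: print(np.round(d["at"]),round(d["p"],2),pan(world(p,d["at"],0)))
E
```

```text
t: 11.1
position: [0.5008, -0.0264, 0.0081]
orientation: [2.039, 2.389, 0.0]
force: [0.7, -0.3, -0.1]
width: 0.224
grasp_force: 0.0
t 11.1 tcp pan cm [-20.26   9.17] z 0.0081 yawerr 0.13 w 0.22429400221033036
[254. 244.] 0.66 [-14.32   9.8 ]
[206. 169.] 0.63 [12.91  0.06]
```

View pics/w4.png

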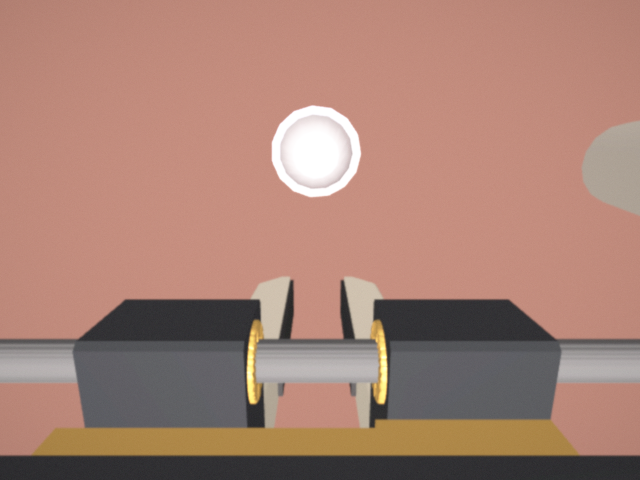

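Capsule A sits centred ahead of the fingers at (316,151). I'll push it, angling inward.

```bash
python3 -m inch '[0.22,1,0,0,0,0,0,0.22,1,0,0,0,0,0,0.22,1,0,0,0,0,0,0.22,1,0,0,0,0,0,0.22,1,0,0,0,0,0,0.22,1,0.35,0,0,0,0,0.22,1,0.35,0,0,0,0,0.22,1,0.35,0,0,0,0,0.22,1,0.35,0,0,0,0,0.22,1,0.35,0,0,0,0,0.22,1,0.35,0,0,0,0,0.22,1,0.35,0,0,0,0,0.22,1,0.35,0,0,0,0,0.22,1,0.35,0,0,0,0,0.22,1,0.35,0,0,0,0,0.22,1,0.35,0,0,0,0]'
python3 - <<'E'
from h import *
tool()
for n in("scene","side","wrist"):
  p=grab_frame(n)
  for d in landmark_of(p,"capsule1")[:4]: print(n,np.round(d["at"]),round(d["p"],2),pan(world(p,d["at"],0)))
cv2.imwrite("pics/w5.png",p["frame"])
E
```

```text
t: 13.25
position: [0.5135, 0.1387, 0.0076]
orientation: [-2.039, -2.39, 0.0]
force: [0.3, 0.0, -0.5]
width: 0.217
grasp_force: 0.1
t 13.25 tcp pan cm [-4.15  5.36] z 0.0076 yawerr 0.14 w 0.21672427213678516
scene [564. 327.] 0.97 [11.02  1.71]
scene [391. 346.] 0.96 [-11.83  -9.63]
scene [475. 284.] 0.63 [-2.29  5.35]
side [324. 195.] 0.62 [-11.7  -10.08]
side [230. 207.] 0.62 [-2.02  5.3 ]
side [205. 172.] 0.38 [11.99  0.96]
wrist [321. 246.] 0.9 [-2.14  5.11]
wrist [610. 433.] 0.73 [-11.91  -9.63]
```

View pics/w5.png

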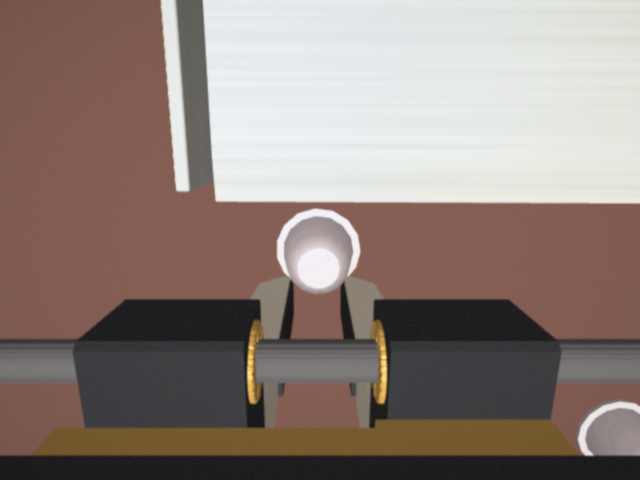

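Capsule A is nested at (319,250), with its left edge well right of the wall's inner face (~x 212). I'll push it in, back off and go behind capsule C.

```bash
python3 -m inch '[0.22,1,0,0,0,0,0,0.22,1,0,0,0,0,0,0.22,1,0,0,0,0,0,0.22,1,0,0,0,0,0,0.22,1,0,0,0,0,0,0.22,1,0,0,0,0,0,0.22,1,0,0,0,0,0,0.22,1,0,0,0,0,0,0.22,1,0,0,0,0,0,0.22,0.6,0,0,0,0,0,0.22,0.3,0,0,0,0,0,0.22,-1,0,0,0,0,0,0.22,-2,0,0,0,0,0,0.22,0,0,-3,0,0,0,0.22,0,0,-4,0,0,0,0.22,0,0,-3,0,0,0]'
python3 -m inch '[0.22,-3,2,0,0,0,0,0.22,-3,2,0,0,0,0,0.22,-3,2,0,0,0,0,0.22,-3,2,0,0,0,0,0.22,-3,2,0,0,0,0,0.22,-3,2,0,0,0,0,0.22,-3,2,0,0,0,0,0.22,0,1,0,0,0,0,0.22,0,0,3,0,0,0,0.22,0,0,3,0,0,0,0.22,0,0,2.5,0,0,0,0.22,0,0,1,0,0,0,0.22,0,0,0.5,0,0,0,0.22,0,0,0,0,0,0]'
python3 - <<'E'
from h import *
tool()
for n in("scene","side","wrist"):
  p=grab_frame(n)
  for q in("capsule1","cup"):
    for d in landmark_of(p,q)[:4]: print(n,q,np.round(d["at"]),round(d["p"],2),pan(world(p,d["at"],0)))
cv2.imwrite("pics/w6.png",p["frame"])
E
```

```text
t: 15.55
position: [0.5028, 0.2046, 0.1088]
orientation: [2.041, 2.388, 0.0]
force: [-0.1, -0.2, -0.4]
width: 0.219
grasp_force: 0.0
t: 17.3
position: [0.6841, 0.0223, 0.0083]
orientation: [2.039, 2.389, 0.001]
force: [-0.3, 0.0, -0.4]
width: 0.22
grasp_force: 0.0
t 17.3 tcp pan cm [-18.29  -9.69] z 0.0083 yawerr 0.14 w 0.2196141353453246
scene capsule1 [391. 345.] 0.95 [-11.85  -9.53]
scene capsule1 [540. 302.] 0.89 [7.42 5.27]
scene capsule1 [563. 329.] 0.84 [10.88  1.39]
scene capsule1 [485. 314.] 0.46 [-0.04  0.25]
scene cup [385. 306.] 0.86 [-14.4   -3.31]
side capsule1 [324. 196.] 0.54 [-12.17  -9.63]
side capsule1 [208. 173.] 0.52 [11.32  0.6 ]
side capsule1 [200. 184.] 0.49 [8.8  4.49]
wrist capsule1 [313. 145.] 0.6 [-11.82  -9.65]
wrist cup [181. 206.] 0.8 [-14.43  -3.87]
```

View pics/w6.png

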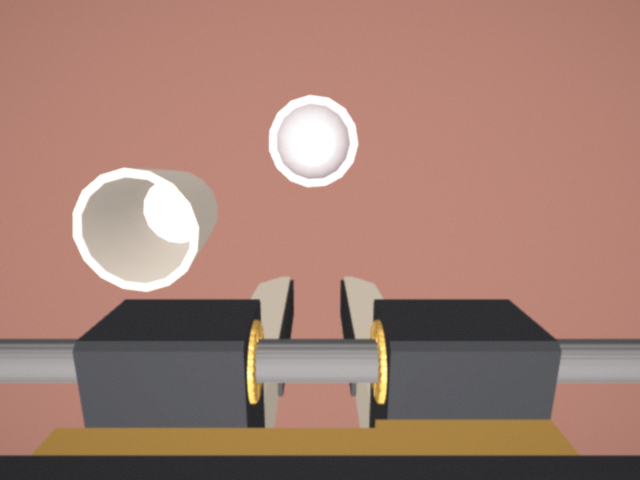

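Capsule C is ahead at (313,141) and the cup at (140,230) is clear of the left finger by about 14 mm. I'll push straight past the cup, then inward.

```bash
python3 -m inch '[0.22,1,0,0,0,0,0,0.22,1,0,0,0,0,0,0.22,1,0,0,0,0,0,0.22,1,0,0,0,0,0,0.22,1,0,0,0,0,0,0.22,1,0,0,0,0,0,0.22,1,0,0,0,0,0,0.22,1,-0.35,0,0,0,0,0.22,1,-0.4,0,0,0,0,0.22,1,-0.4,0,0,0,0,0.22,1,-0.4,0,0,0,0,0.22,1,-0.4,0,0,0,0,0.22,1,-0.4,0,0,0,0,0.22,1,-0.4,0,0,0,0,0.22,0.6,-0.2,0,0,0,0]'
python3 - <<'E'
from h import *
tool()
for n in("scene","side","wrist"):
  p=grab_frame(n)
  for q in("capsule1","cup"):
    for d in landmark_of(p,q)[:4]: print(n,q,np.round(d["at"]),round(d["p"],2),pan(world(p,d["at"],0)))
cv2.imwrite("pics/w7.png",p["frame"])
E
```

```text
t: 19.62
position: [0.6312, 0.1625, 0.0076]
orientation: [-2.039, -2.39, 0.0]
force: [0.4, -1.0, -0.4]
width: 0.221
grasp_force: 0.1
t 19.62 tcp pan cm [-3.62 -6.64] z 0.0076 yawerr 0.16 w 0.22052576422773093
scene capsule1 [541. 299.] 0.98 [7.57 5.81]
scene capsule1 [563. 328.] 0.55 [10.83  1.48]
scene cup [384. 306.] 0.81 [-14.51  -3.36]
side capsule1 [205. 174.] 0.79 [11.5   1.17]
side capsule1 [200. 186.] 0.78 [8.13 4.96]
side capsule1 [280. 183.] 0.57 [-2.17 -7.14]
side cup [309. 216.] 0.62 [-14.94  -3.03]
wrist capsule1 [ 5. 16.] 0.91 [7.6  5.43]
wrist capsule1 [316. 249.] 0.83 [-1.79 -6.76]
```

View pics/w7.png

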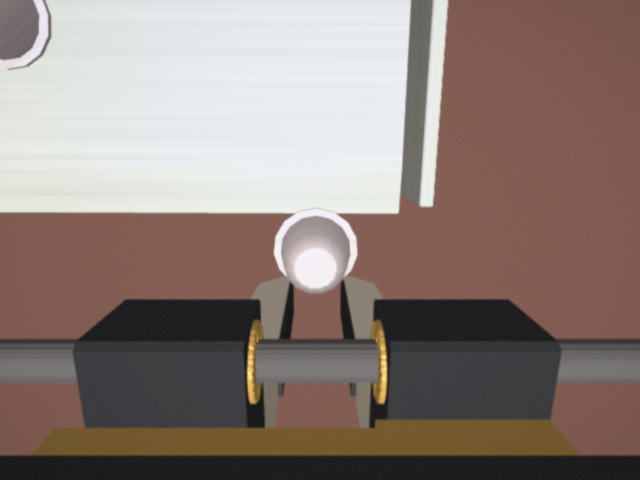

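Capsule C is at (316,249), with about 20 mm between it and the right wall (x ≈ 400). I'll push it in, retreat and lift.

```bash
python3 -m inch '[0.22,1,-0.2,0,0,0,0,0.22,1,-0.2,0,0,0,0,0.22,1,-0.2,0,0,0,0,0.22,1,-0.1,0,0,0,0,0.22,1,0,0,0,0,0,0.22,1,0,0,0,0,0,0.22,1,0,0,0,0,0,0.22,1,0,0,0,0,0,0.22,1,0,0,0,0,0,0.22,0.6,0,0,0,0,0,0.22,0.3,0,0,0,0,0,0.22,-1,0,0,0,0,0,0.22,-2,0,0,0,0,0,0.22,0,0,-3,0,0,0,0.22,0,0,-4,0,0,0,0.22,-3,0,-4,0,0,0,0.22,-4,0,-2,0,0,0,0.22,-4,0,0,0,0,0,0.22,0,0,0,0,0,0]'
python3 - <<'E'
from h import *
tool()
for n in("scene","side"):
  p=grab_frame(n)
  for q in("capsule1","cup"):
    for d in landmark_of(p,q)[:4]: print(n,q,np.round(d["at"]),round(d["p"],2),pan(world(p,d["at"],0)))
  cv2.imwrite(f"pics/{n}8.png",p["frame"])
E
```

```text
t: 22.45
position: [0.6315, 0.1159, 0.1377]
orientation: [2.044, 2.385, -0.001]
force: [-1.0, 0.3, 0.9]
width: 0.22
grasp_force: 0.0
t 22.45 tcp pan cm [-8.23 -5.95] z 0.1377 yawerr -0.13 w 0.22032049907326637
scene capsule1 [543. 300.] 0.61 [7.8  5.74]
scene capsule1 [538. 365.] 0.59 [ 7.85 -5.79]
scene capsule1 [562. 329.] 0.58 [10.63  1.24]
scene cup [385. 307.] 0.92 [-14.28  -3.53]
side capsule1 [205. 173.] 0.8 [11.87  0.9 ]
side capsule1 [244. 167.] 0.78 [ 7.83 -6.16]
side capsule1 [198. 187.] 0.55 [8.16 5.37]
side cup [312. 211.] 0.61 [-14.32  -4.39]
```

View pics/scene8.png

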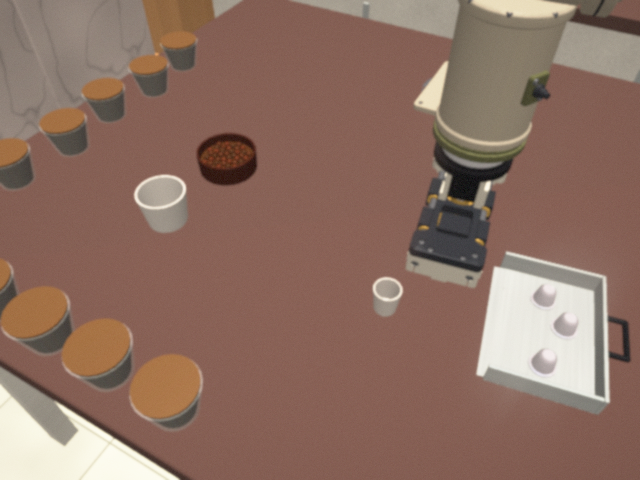

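All three capsules stand in the pan, at (545,294), (567,322) and (545,360). The cup, bowl and dish haven't moved, and the arm is clear.

```bash
python3 -c "
from station import *
print(finish_job())"
```

```text
the job is handed in; nothing more can be done
None
```

I swept all three capsules into the pan, left the cup, tasting bowl and bean dish where they were, and handed the job in at about 22.5 s with the arm clear; the judge's verdict was not shown.

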